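# Load the medal die set and close it for the press

### The job

Two medal blanks have been annealed on the firebrick and are dead soft: seat the round one and the square one that fit the die, each fully home in its own nest in the die block, gripping them gently so that their edges are not marked. Then set the punch plate over the two guide pillars, the right way round, and let it down gently until its punches rest on both blanks, so that the die set is ready to go to the press. Leave the small disc, the spirit lamp and the tools on the bench where they are.

Things in the scene. Friction and masses are not known exactly. Their poses are not given: they have to be found in the camera images.
- die_set: Lower half of a press die set, bolted down: dark steel base 104 (x) by 146 (y) by 18 mm, an ear on each y side; on it a bright steel die block 60 (x) by 110 (y) mm, its flat face 34 mm above the bench, with two nests side by side and two upright guide pillars on opposite corners, tops 74 mm above the bench. Place and turn vary. Origin: centre of the underside; z up.
- round_nest (a point): Centre of the floor of the round nest, at x 0, y +28 mm in the die set's axes. The nest is 38 mm across (2 mm wider than its blank) with a 1.5 mm chamfer round the mouth; its floor is 29.5 mm above the bench, 4.5 mm below the die face, so a seated blank stands 5.5 mm proud. Axes as the die set's.
- square_nest (a point): Centre of the floor of the square nest, at x 0, y -28 mm in the die set's axes. The nest is 34 by 34 mm (2 mm wider than its blank), sides along the die set's x and y, with a 1.5 mm chamfer; floor 29.5 mm above the bench, 4.5 mm below the die face. Axes as the die set's.
- thick_pillar_tip (a point): Centre of the top of the thick guide pillar, at x +36, y +58 mm in the die set's axes, 74 mm above the bench: 16 mm thick, the last 6 mm tapering to 10 mm.
- thin_pillar_tip (a point): Centre of the top of the thin guide pillar, at x -36, y -58 mm in the die set's axes, 74 mm above the bench: 12 mm thick, the last 6 mm tapering to 6 mm.
- punch_plate: Upper half of the die set, loose, 0.45 to 0.7 kg: bright plate 100 (x) by 144 (y) by 14 mm with holes for the thick pillar (18.5 mm) at x +36, y +58 mm and the thin one (14.5 mm) at x -36, y -58 mm; it stands on two 12 mm tall punches, round at y +28, square at y -28 mm. Origin: centre, in the plane of the punch faces. Home, its axes match the die set's, its origin 39.5 mm above the die set's.
- tang (a point): Point in the dark upright tang on the middle of the punch plate's top, 54 mm above the punch faces: a good place to grip, across x. The tang is 24 mm (x, between flats) by 34 mm (y) and reaches from 30 to 66 mm above the punch faces, over a round collar 42 mm across. Axes as the punch plate's.
- round_blank: The larger brass disc, 36 mm across, 10 mm thick, about 90 g, lying on the firebrick. Origin: centre of the underside. Soft: grip it with 5 to 15 N; over 45 N from both fingers together (over about 22 N each) marks it.
- square_blank: Square brass plate, 32 by 32 mm (sides along its x and y), 10 mm thick, about 90 g, lying on the firebrick. Origin: centre of the underside. Soft: grip it with 5 to 15 N; over 45 N from both fingers together (over about 22 N each) marks it.
- small_blank: The smaller brass disc, 26 mm across, 10 mm thick, on the firebrick; it belongs to another die and stays there (a nudge under 3 cm is no harm). Origin: centre of the underside.
- firebrick: Scorched soldering brick, fixed, 119 (x) by 230 (y) mm, top 40 mm above the bench. The three blanks lie in a row along its front (-x) half, in any order, 60 to 90 mm apart; the tongs lie along its rear half. Origin: centre of the underside.
- tongs: Long dark soldering tweezers, 24 (x) by 194 (y) mm, 9 mm high, on the firebrick; bystander. Origin: centre of the underside.
- spirit_lamp: Glass spirit lamp, 60 mm across, 73 mm high, behind the die set; bystander. Origin: centre of the underside.
- tweezers: Steel tweezers, 17 by 127 mm (long in y), 7 mm high, near the bench's front edge; bystander. Origin: centre of the underside.
- cutters: Cutting pliers, 115 (x) by 30 mm, 11 mm high, in front, between die set and vice; bystander. Origin: centre of the underside.
- chasing_hammer: Ball-peen hammer lying at the right, 227 (x) by 74 mm, 27 mm high; bystander. Origin: centre of the underside.
- pocket_scale: Closed black pocket scale, 122 (x) by 74 mm, 18 mm high, right of the vice; bystander. The bench vice (front right, 90 mm high) and the drawer cabinet (back, 174 mm high) are fixed. Origin: centre of the underside.
- lighter: Gas lighter, 16 by 77 mm (long in y), 23 mm high, in front of the brick; bystander. Origin: centre of the underside.

How it is judged:
By the outcome, as a careful person would: the job done as asked, in the order asked, and still so for the second after the job is handed in, with the robot touching nothing.
It also fails if it takes over 72 s, if anything falls off the work surface, if the arm or the gripper's body presses on something with over 40 N, if the wrist force passes 120 N, or if a joint passes its speed limit or range.

### The arm

A 7-joint arm with a two-finger parallel gripper is mounted at the origin on a cart in front of the work surface, level with it; the furniture and walls round the work are solid. World frame = base frame: x ahead of the robot, y to its left, z up, the work surface at z = 0. Lengths are in m, angles in rad, forces in N, time in s.
With the tool pointing down it reaches from about 0.35 to 0.775 m from the base axis. Payload 3.1 kg.
Tool frame: the origin (TCP) lies midway between the tips of the shut fingers; the grasp point (between the pads) lies 19 mm behind it (bot.grasp_offset is the distance from the TCP to the grasp point, in m); z points along the fingers, y is the direction in which the jaws open and shut (so a half turn about z gives the same grasp; the last joint's range is limited). The gripper opens to 85 mm and grips with 20 to 120 N. Pads are 22 mm wide; open, the fingers measure 114 mm over their backs; the gripper's body (76 mm by 85 mm) begins 54 mm behind the grasp point. The pads swing forward as they close: fully open they stand 13 mm farther back than shut.
Start: joints at [1.145, 0.311, 0.014, 1.512, -0.004, 1.319, -0.027], TCP at [0.206, -0.51, 0.231] pointing down, gripper open.
Joint ranges: [-2.7, 2.7], [-0.3, 1.91], [-1.27, 1.3], [0.12, 2.57], [-1.44, 4.58], [0.2, 2.03], [-3.05, 3.05]. Speed limits (rad/s): [2.79, 2.79, 3.14, 3.14, 3.14, 3.14, 3.14].

### API

Orientations are given as a rotation vector (axis times angle).
In Python, from cell import readout, grab_frame, camera_params, finish_job, finder, bot gives the robot as it stands.
- The arm moves only by the shell command python3 -m creep 'ROWS' [FORCE]. ROWS is JSON, one flat list of numbers, 7 for each row, row after row: the turn, a rotation vector about the tool's x, y, z in degrees, then the shift along the tool's x, y, z in mm, then the finger opening in mm, from 0 to 85.4. In form: [ax, ay, az, tx, ty, tz, grip, ax, ay, az, tx, ty, tz, grip, ...]. A call has 1 to 5 rows; each row is the pose to reach, as a shift and turn from the pose commanded when the call began, along the tool's axes at that moment; what a row does not reach only later rows make up. A row lasts 1/10 s, in which the tool goes at most 50 mm and 8.59 degrees, less where a joint would pass 70% of its speed; a pose out of reach is approached as far as the arm can. A call with a gripper value outside its range is refused whole. The fingers move at their own pace and stop on an object; FORCE is the grip in N (left out, the last holds). Time passes only in rows, so rows that repeat a pose let the fingers close. It gives the time, the measured TCP pose, the force and the opening at its end, in the units of the state.
- readout.state(): the state, without advancing time (a new reading comes with each control period).
- grab_frame(name): name is "scene" or "top" or "wrist"; returns (picture, depth): 400x640x3 uint8, blue, green, red; 400x640 float32, m along the optical axis (not along the pixel's ray), 0 where there is no reading.
- camera_params(name): a dict with "fx", "fy", "cx", "cy" (pixels), "R" (3x3) and "t" (3): a world point X has camera coordinates R X + t. Camera axes: x right, y down, z forward; pixel columns grow to the right and rows downward; lengths in m; the calibration is good to about 2 mm. A picture is of the moment at which its call begins: read the wrist's pose just before it. camera_params takes no time and is no camera call; for the wrist camera it gives the pose at the moment of the call.
- finish_job(): hands the job in, once; it reports no verdict.
Trained networks look in the newest picture that a camera, given by its name, has taken for a name from the list of things; names that differ only in an ending like _2 or _b are one class to them, and where a whole thing is asked for, a point or a joint stands for the part that bears it (a point fixed in the world has none). Each returns a list of dicts, best first, with "conf" (0 to 1); they miss things now and then, are a little off and sometimes report something else, mostly with a low value. They report only what shows in the picture. A call takes as long as a camera call.
- finder.outline_of(thing, camera): "pixels" (400x640 bool, what is visible of it) and "point" ([column, row] in pixels, amid what is visible of it).
- finder.spot_point(thing, camera): "point" ([column, row] in pixels: a listed point, or the origin of a listed thing).
The state is a dict: "t": time; "joint_positions": joint angles; "joint_vel": joint speeds; "effort": joint torques, N m; "ee_pos": TCP position; "ee_rot": TCP orientation; "contact_force": force on the tool from outside, world axes, zero at the start; "wrist_torque": the same for the moment, N m; "grip_width": finger opening in m.
Only numpy, scipy, OpenCV 4.12 (cv2) and the standard library are available. Lean on these libraries where they do the work, as an engineer would, in place of code of your own. Each camera call takes 0.05 s, during which the arm holds its last target. There are 200 camera calls.

## Working session

There is one attempt and no reset: what is moved stays moved. The work goes in short steps, Python scripts to look and compute and a shell command to move; the robot and the scene stay as the last step left them, time stands still between calls to the robot, and variables do not carry over. Pictures are saved under pics/ and viewed, about 8 in all and at most 12, crops included, and the job is handed in when it is done.

```bash
ls; mkdir -p pics; cat > h.py <<'E'
import numpy as np,cv2
from cell import readout,grab_frame,camera_params,finish_job,finder,bot
from scipy.spatial.transform import Rotation as Ro
def world(cam,uv,depth=None,z=None,P=None):
    P=P or camera_params(cam);R=np.array(P['R']);t=np.array(P['t'])
    r=np.array([(uv[0]-P['cx'])/P['fx'],(uv[1]-P['cy'])/P['fy'],1.]);o=-R.T@t;d=R.T@r
    if z is not None: depth=(z-o[2])/d[2]
    return o+d*depth
def cloud(cam,D,m,P=None):
    P=P or camera_params(cam);R=np.array(P['R']);t=np.array(P['t'])
    v,u=np.nonzero(m&(D>0));d=D[v,u]
    X=np.c_[(u-P['cx'])/P['fx']*d,(v-P['cy'])/P['fy']*d,d]
    return (X-t)@R
def totool(p):
    s=readout.state();return Ro.from_rotvec(s['ee_rot']).inv().apply(np.array(p)-s['ee_pos'])*1000
E
python3 - <<'E'
from h import *
s=readout.state();print(s['t'],s['ee_pos'],s['ee_rot'],s['grip_width'],s['contact_force'])
print(Ro.from_rotvec(s['ee_rot']).as_matrix().round(3))
for c in('scene','top'):
    I,D=grab_frame(c);cv2.imwrite(f'pics/{c}0.png',I);P=camera_params(c)
    print(c,P['fx'],(-np.array(P['R']).T@P['t']).round(3))
    for n in ['die_set','punch_plate','round_blank','square_blank','small_blank','firebrick']:
        for o in finder.outline_of(n,c)[:2]:
            X=cloud(c,D,o['pixels']);print(n,round(o['conf'],2),np.round(o['point']),np.median(X,0).round(3),X.min(0).round(3),X.max(0).round(3))
    for n in ['round_nest','square_nest','thick_pillar_tip','thin_pillar_tip','tang']:
        for o in finder.spot_point(n,c)[:1]:
            u,v=map(int,o['point']);print(n,round(o['conf'],2),np.round(o['point'],1),world(c,o['point'],D[v,u]).round(3))
E
```

```text
pics
0.0 [ 0.20569635 -0.50930669  0.23022327] [-3.08166991e+00 -5.98889255e-01  7.90320800e-04] 0.08535118614401482 [-0.42646024  0.39049714 -0.66176996]
[[ 0.927  0.375 -0.001]
 [ 0.375 -0.927  0.002]
 [-0.    -0.002 -1.   ]]
scene 437.0035953919553 [0.021 0.761 0.799]
die_set 0.73 [319. 227.] [0.466 0.069 0.021] [ 0.421 -0.053 -0.005] [0.552 0.138 0.074]
die_set 0.72 [353. 139.] [ 0.629 -0.4    0.012] [ 0.463 -0.434 -0.004] [ 0.687 -0.357  0.028]
punch_plate 0.68 [348. 161.] [ 0.554 -0.245  0.024] [ 0.508 -0.35  -0.002] [ 0.633 -0.182  0.068]
round_blank 0.52 [257. 260.] [0.509 0.258 0.048] [0.493 0.238 0.037] [0.53  0.274 0.052]
square_blank 0.5 [206. 304.] [0.515 0.411 0.048] [0.496 0.391 0.037] [0.54  0.429 0.053]
small_blank 0.71 [321. 230.] [0.465 0.067 0.022] [ 0.421 -0.053 -0.004] [0.539 0.139 0.074]
small_blank 0.41 [232. 283.] [0.507 0.342 0.048] [0.496 0.326 0.039] [0.522 0.353 0.052]
firebrick 0.87 [219. 290.] [0.527 0.359 0.037] [ 0.478  0.192 -0.004] [0.604 0.451 0.051]
firebrick 0.55 [231. 282.] [0.507 0.343 0.048] [0.496 0.33  0.039] [0.52  0.353 0.052]
round_nest 0
[... 495 characters left out ...]
0.49 [228. 204.] [0.511 0.256 0.048] [0.494 0.237 0.036] [0.53  0.277 0.06 ]
round_blank 0.16 [304. 224.] [0.473 0.045 0.022] [ 0.421 -0.046 -0.004] [0.525 0.135 0.076]
square_blank 0.72 [179. 203.] [0.518 0.405 0.049] [0.501 0.388 0.042] [0.536 0.424 0.056]
square_blank 0.39 [305. 219.] [0.473 0.048 0.021] [ 0.421 -0.043 -0.006] [0.529 0.139 0.076]
firebrick 0.59 [207. 199.] [0.545 0.327 0.039] [ 0.48   0.217 -0.001] [0.602 0.448 0.053]
round_nest 0.76 [292.8 218.9] [0.477 0.075 0.029]
square_nest 0.79 [314.6 223.3] [0.464 0.011 0.024]
thick_pillar_tip 0.66 [229.  202.7] [0.524 0.257 0.048]
thin_pillar_tip 0.66 [325.8 234.5] [ 0.431 -0.021  0.021]
tang 0.57 [270.1 152.1] [0.668 0.138 0.058]
```

```bash
python3 -c "
import cv2
a=cv2.imread('pics/top0.png')[120:300,140:460];cv2.imwrite('pics/a.png',cv2.resize(a,(800,450),interpolation=2))"
```

```text
(no output)
```

View pics/a.png

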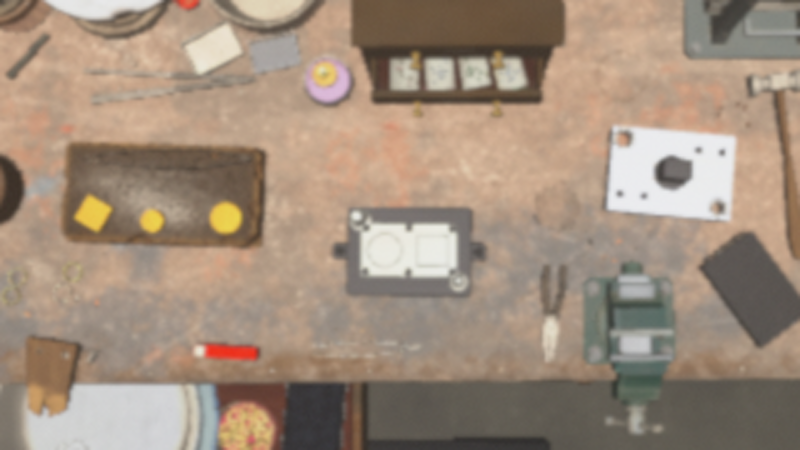

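The view shows the square blank at far left, the small disc in the middle and the round blank at the right of the brick. The die is in the centre with its thick pillar upper-left (+x, +y), and the plate is at the right. I'll go over the plate for a wrist view.

```bash
cat >> h.py <<'E'
def go(p,yaw=90):
    s=readout.state();R=Ro.from_rotvec(s['ee_rot']);T=Ro.from_matrix([[np.cos(a:=np.radians(yaw)),np.sin(a),0],[np.sin(a),-np.cos(a),0],[0,0,-1]])
    print('t',round(s['t'],2),'pos',np.round(s['ee_pos'],4),'turn',np.degrees((R.inv()*T).as_rotvec()).round(2),'shift',totool(p).round(1),'grip',round(s['grip_width']*1e3,1),'F',np.round(s['contact_force'],1))
E
python3 -m creep '[0,0,-8,40,-16,-20,85, 0,0,-16,80,-32,-40,85, 0,0,-24,120,-48,-60,85, 0,0,-32,160,-65,-80,85, 0,0,-40,200,-80,-90,85]'
python3 -c "
from h import *
go([.53,-.265,.33])"
```

```text
t: 1.7
ee_pos: [0.3631, -0.36, 0.3236]
ee_rot: [2.685, 1.624, 0.001]
contact_force: [-0.1, -1.5, 0.4]
grip_width: 0.0849
t 1.7 pos [ 0.3631 -0.36    0.3236] turn [  0.19   0.12 -27.68] shift [161.6 103.7  -6.2] grip 84.9 F [-0.1 -1.5  0.4]
```

```bash

python3 -m creep '[0,0,-8,40,26,0,85, 0,0,-16,80,52,0,85, 0,0,-24,120,78,0,85, 0,0,-28,160,104,-6,85, 0,0,-28,160,104,-6,85]'
python3 -m creep '[0,0,0,0,0,0,85]'
python3 - <<'E'
from h import *
go([.53,-.265,.33]);P=camera_params('wrist');I,D=grab_frame('wrist');cv2.imwrite('pics/w1.png',I)
print((-np.array(P['R']).T@P['t']).round(3),np.round(P['R'],2).tolist(),P['fx'])
for n in ['punch_plate','tang']:
    for o in finder.outline_of(n,'wrist')[:1]:
        X=cloud('wrist',D,o['pixels'],P);print(n,o['conf'],o['point'],X.min(0).round(3),X.max(0).round(3))
        T=X[(X[:,2]>.058)];
        if len(T)>20: print('top',len(T),np.median(T[:,2]),cv2.minAreaRect((T[:,:2]*1e3).astype(np.float32)))
        T=X[(X[:,2]>.02)&(X[:,2]<.03)]
        if len(T)>20: print('plate',len(T),np.median(T[:,2]),cv2.minAreaRect((T[:,:2]*1e3).astype(np.float32)))
for o in finder.spot_point('tang','wrist')[:1]:print(o,world('wrist',o['point'],z=.054,P=P))
E
```

```text
t: 2.2
ee_pos: [0.5344, -0.2608, 0.3265]
ee_rot: [-2.205, -2.235, -0.012]
contact_force: [-0.5, 1.3, -0.4]
grip_width: 0.0851
t: 2.3
ee_pos: [0.5293, -0.2673, 0.3268]
ee_rot: [-2.218, -2.224, 0.0]
contact_force: [-0.1, -1.4, -0.2]
grip_width: 0.0849
t 2.3 pos [ 0.5293 -0.2673  0.3268] turn [-0.04 -0.04  0.16] shift [ 2.3  0.7 -3.2] grip 84.9 F [-0.1 -1.4 -0.2]
[ 0.529 -0.186  0.47 ] [[1.0, 0.0, -0.0], [0.0, -0.95, 0.31], [-0.0, -0.31, -0.95]] 308.74083920292026
punch_plate 0.87 [342.0, 150.5] [ 0.509 -0.338 -0.   ] [ 0.62  -0.188  0.07 ]
top 469 0.06650508052145564 ((562.8125610351562, -262.56109619140625), (34.06583786010742, 23.935333251953125), 84.45027923583984)
plate 5892 0.02684625854005311 ((562.8482055664062, -262.63763427734375), (143.84938049316406, 99.89552307128906), 84.42436981201172)
tang 0.78 [342.2, 151.2] [ 0.509 -0.338  0.   ] [ 0.618 -0.189  0.07 ]
top 469 0.06650508052145564 ((562.8125610351562, -262.56109619140625), (34.06583786010742, 23.935333251953125), 84.45027923583984)
plate 5901 0.02684626457086285 ((562.6784057617188, -262.720458984375), (144.06552124023438, 99.57726287841797), 84.40705108642578)
{'point': [342.8, 158.8], 'conf': 0.69} [ 0.56191089 -0.264742    0.054     ]
```

View pics/w1.png

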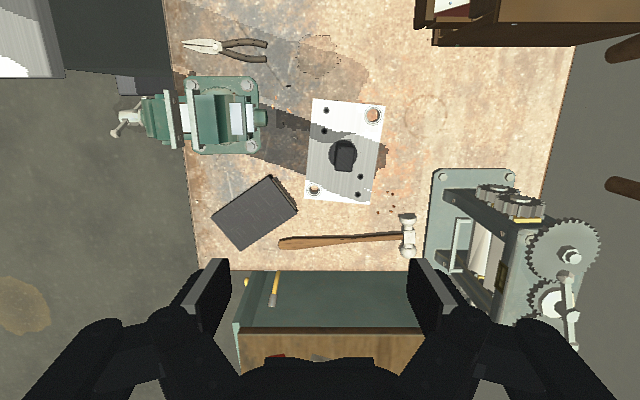

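Clear view: the large hole is at (373,115), on the +x+y side, so the plate's yaw is about -5.6°. Its centre is at (0.563,-0.263). Next is the die.

```bash
cat >> h.py <<'E'
def die(D,P):
    b=None
    for o in finder.outline_of('die_set','wrist')[:1]:
        X=cloud('wrist',D,o['pixels'],P);print('die',round(o['conf'],2),X.min(0).round(3),X.max(0).round(3))
        for lo,hi in((.028,.04),(.012,.024),(.068,.08)):
            T=X[(X[:,2]>lo)&(X[:,2]<hi)];print(lo,len(T),np.median(T[:,2]),cv2.minAreaRect((T[:,:2]*1e3).astype(np.float32)))
            if lo==.068:
                for s in(T[:,1]>T[:,1].mean(),T[:,1]<T[:,1].mean()):print(T[s].mean(0).round(4),T[s].min(0).round(4),T[s].max(0).round(4))
    for n,z in(('round_nest',.0295),('square_nest',.0295),('thick_pillar_tip',.074),('thin_pillar_tip',.074)):
        for o in finder.spot_point(n,'wrist')[:1]:print(n,round(o['conf'],2),np.round(o['point']),world('wrist',o['point'],z=z,P=P).round(4))
E
python3 -m creep '[0,0,0,40,-10,0,85, 0,0,0,85,-20,0,85, 0,0,0,130,-30,0,85, 0,0,0,175,-40,0,85, 0,0,0,220,-50,0,85]'
python3 -m creep '[0,0,0,45,-10,0,85, 0,0,0,90,-10,0,85, 0,0,0,130,-10,0,85, 0,0,0,130,-10,0,85, 0,0,0,130,-10,0,85]'
python3 - <<'E'
from h import *
go([.47,.08,.33]);P=camera_params('wrist');I,D=grab_frame('wrist');cv2.imwrite('pics/w2.png',I)
die(D,P)
E
```

```text
t: 3.0
ee_pos: [0.4772, -0.0482, 0.3277]
ee_rot: [2.224, 2.216, -0.0]
contact_force: [0.5, 1.0, 0.9]
grip_width: 0.085
t: 3.5
ee_pos: [0.4681, 0.0811, 0.3276]
ee_rot: [2.22, 2.221, -0.001]
contact_force: [-0.0, -0.9, -0.5]
grip_width: 0.0852
t 3.5 pos [0.4681 0.0811 0.3276] turn [0.05 0.08 0.01] shift [-1.1  1.9 -2.4] grip 85.2 F [-0.  -0.9 -0.5]
die 0.84 [ 0.419 -0.044 -0.   ] [0.528 0.137 0.077]
0.028 3083 0.03420535705507021 ((472.945556640625, 50.27754211425781), (129.22445678710938, 69.60850524902344), 84.40869140625)
0.012 3256 0.01869949124880014 ((473.8017578125, 46.130069732666016), (178.87698364257812, 104.06150817871094), 89.20825958251953)
0.068 159 0.0734512617182075 ((476.0122375488281, 48.257843017578125), (146.34768676757812, 14.741833686828613), 58.29551696777344)
[0.5103 0.1043 0.0729] [0.5035 0.0959 0.0681] [0.518  0.1115 0.0762]
[ 0.4376 -0.0093  0.0726] [ 0.432  -0.0134  0.0682] [ 0.4422 -0.0057  0.0768]
round_nest 0.58 [320. 163.] [0.4697 0.0724 0.0295]
square_nest 0.75 [321. 201.] [0.4721 0.0145 0.0295]
thick_pillar_tip 0.92 [353. 149.] [0.512  0.0991 0.074 ]
thin_pillar_tip 0.63 [297. 228.] [ 0.4383 -0.0116  0.074 ]
```

View pics/w2.png

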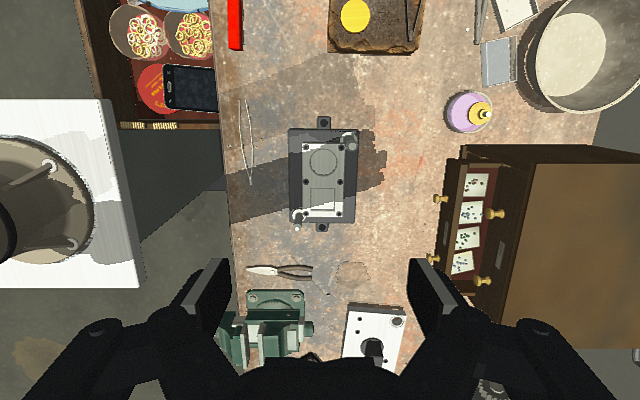

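The die shows at (322,175), centre about (0.474,0.047), yaw -0.8°, thick pillar at (353,149). Next is the brick.

```bash
cat >> h.py <<'E'
def blanks(D,P,names=('round_blank','square_blank','small_blank')):
    for n in names:
        for o in finder.outline_of(n,'wrist')[:2]:
            X=cloud('wrist',D,o['pixels'],P);T=X[(X[:,2]>.045)&(X[:,2]<.056)]
            if len(T)<15: continue
            print(n,round(o['conf'],2),np.round(o['point']),len(T),'z',np.median(T[:,2]).round(4),'mean',T.mean(0).round(4),cv2.minAreaRect((T[:,:2]*1e3).astype(np.float32)))
E
python3 -m creep '[0,0,0,45,0,0,85, 0,0,0,90,0,0,85, 0,0,0,135,0,0,85, 0,0,0,180,0,0,85, 0,0,0,220,0,0,85]'
python3 -m creep '[0,0,0,45,0,0,85, 0,0,0,80,0,0,85, 0,0,0,80,0,0,85, 0,0,0,80,0,0,85]'
python3 - <<'E'
from h import *
go([.47,.38,.33]);P=camera_params('wrist');I,D=grab_frame('wrist');cv2.imwrite('pics/w3.png',I[0:300,150:550])
blanks(D,P)
E
```

```text
t: 4.3
ee_pos: [0.4687, 0.3029, 0.3272]
ee_rot: [-2.223, -2.22, -0.0]
contact_force: [-0.0, 1.0, 0.7]
grip_width: 0.0851
t: 4.7
ee_pos: [0.4685, 0.3816, 0.3265]
ee_rot: [-2.221, -2.222, 0.002]
contact_force: [0.2, 0.0, 0.1]
grip_width: 0.085
t 4.7 pos [0.4685 0.3816 0.3265] turn [-0.06  0.06  0.03] shift [-1.6  1.4 -3.5] grip 85.0 F [0.2 0.  0.1]
round_blank 0.93 [346. 245.] 425 z 0.0509 mean [0.5112 0.2571 0.0507] ((511.29803466796875, 256.37506103515625), (34.411067962646484, 34.81517028808594), 55.50605392456055)
square_blank 0.66 [356. 139.] 573 z 0.0508 mean [0.5175 0.4082 0.0508] ((517.6773071289062, 407.72760009765625), (31.98341941833496, 31.88277816772461), 60.425987243652344)
small_blank 0.53 [349. 188.] 259 z 0.0508 mean [0.5086 0.3407 0.0507] ((508.95135498046875, 340.3487548828125), (24.03327751159668, 24.810914993286133), 1.6830545663833618)
```

View pics/w3.png

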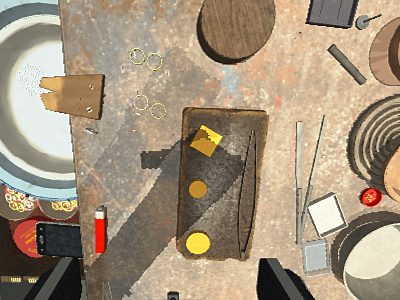

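Round blank is at (198,243) in the crop, small disc at (198,189), square at (206,139). Positions: round (0.5115,0.2565), square (0.5177,0.408) with sides at 60.4°. Now I'll fetch the round blank.

```bash

python3 -m creep '[0,0,0,-30,10,40,80, 0,0,0,-60,20,80,70, 0,0,0,-90,31,120,60, 0,0,0,-125,43,160,52, 0,0,0,-125,43,190,52]' 20
python3 -m creep '[0,0,0,0,0,0,52, 0,0,0,0,0,0,52]'
python3 - <<'E'
from h import *
go([.5115,.2565,.0445]);P=camera_params('wrist');I,D=grab_frame('wrist');cv2.imwrite('pics/w4.png',I)
blanks(D,P,('round_blank',))
E
```

```text
t: 5.4
ee_pos: [0.5149, 0.2479, 0.1358]
ee_rot: [2.23, 2.205, -0.004]
contact_force: [0.5, -0.6, 0.6]
grip_width: 0.0519
t: 5.6
ee_pos: [0.5116, 0.2564, 0.1382]
ee_rot: [-2.222, -2.22, -0.001]
contact_force: [0.4, -0.2, 0.7]
grip_width: 0.0516
t 5.6 pos [0.5116 0.2564 0.1382] turn [ 0.   -0.05 -0.07] shift [-0.  -0.1 93.7] grip 51.6 F [ 0.4 -0.2  0.7]
round_blank 0.7 [317. 208.] 1536 z 0.0508 mean [0.5116 0.2568 0.0507] ((511.5988464355469, 256.0318603515625), (35.13733673095703, 34.81198501586914), 9.882484436035156)
round_blank 0.56 [296. 333.] 156 z 0.0507 mean [0.5107 0.1098 0.0505] ((510.7893371582031, 108.84901428222656), (7.377487659454346, 15.390928268432617), 89.1349105834961)
```

View pics/w4.png

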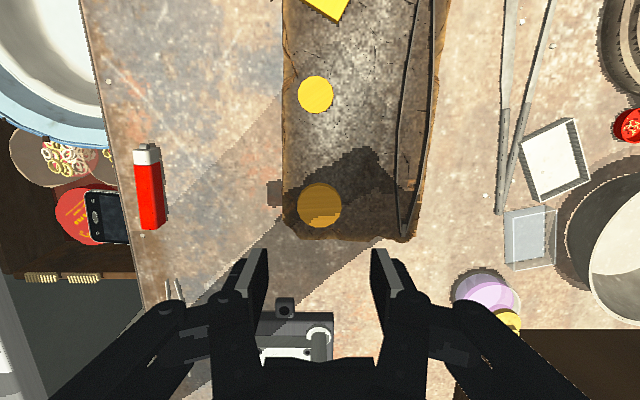

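The round blank is at (319,205), centred between the open jaws. I'll descend and close gently.

```bash

python3 -m creep '[0,0,0,0,0,30,52, 0,0,0,0,0,60,52, 0,0,0,0,0,80,50, 0,0,0,0,0,90,48, 0,0,0,0,0,93,46]' 20
python3 -m creep '[0,0,0,0,0,0,44, 0,0,0,0,0,0,40, 0,0,0,0,0,0,38, 0,0,0,0,0,0,37, 0,0,0,0,0,0,36]'
python3 -m creep '[0,0,0,0,0,0,35, 0,0,0,0,0,0,34, 0,0,0,0,0,0,34]'
```

```text
t: 6.2
ee_pos: [0.5117, 0.2579, 0.045]
ee_rot: [2.22, 2.223, 0.002]
contact_force: [-0.9, 0.3, 0.1]
grip_width: 0.0459
t: 6.7
ee_pos: [0.5118, 0.2566, 0.0448]
ee_rot: [2.221, 2.221, 0.001]
contact_force: [-0.6, -0.8, 0.5]
grip_width: 0.0361
t: 7.0
ee_pos: [0.5119, 0.2566, 0.0449]
ee_rot: [2.221, 2.221, 0.001]
contact_force: [-1.3, -0.5, 4.8]
grip_width: 0.0342
```

```bash

python3 -m creep '[0,0,0,0,0,0,33, 0,0,0,0,0,0,33, 0,0,0,0,0,-5,33, 0,0,0,0,0,-15,33, 0,0,0,0,0,-30,33]'
python3 - <<'E'
from h import *
go([.5115,.2565,.0445]);P=camera_params('wrist');I,D=grab_frame('wrist');cv2.imwrite('pics/w5.png',cv2.resize(I[150:400,180:460],None,fx=2,fy=2))
blanks(D,P,('round_blank',))
for o in finder.outline_of('round_blank','wrist')[:2]:
    X=cloud('wrist',D,o['pixels'],P);print(o['conf'],o['point'],np.median(X,0))
E
```

```text
t: 7.5
ee_pos: [0.5105, 0.256, 0.074]
ee_rot: [-2.221, -2.221, 0.004]
contact_force: [0.6, 0.3, -1.5]
grip_width: 0.0345
t 7.5 pos [0.5105 0.256  0.074 ] turn [-0.15  0.06  0.01] shift [ 0.6  1.1 29.5] grip 34.5 F [ 0.6  0.3 -1.5]
0.72 [313.8, 267.3] [0.51024697 0.25770766 0.07974364]
```

View pics/w5.png

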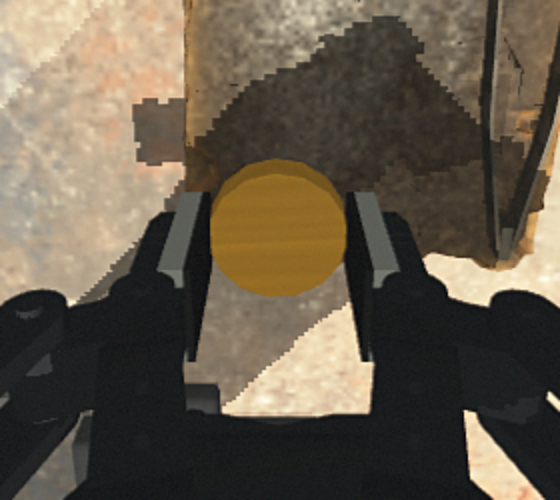

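Held, centred between the pads at (279,227) of the crop. I'll carry it to a close look at the die from its -y side.

```bash

python3 -m creep '[0,0,0,0,0,-15,33, 0,0,0,0,0,-45,33, 0,0,0,-20,-5,-80,33, 0,0,0,-50,-10,-110,33, 0,0,0,-85,-15,-125,33]'
python3 -m creep '[0,0,0,-38,-5,0,33, 0,0,0,-76,-10,0,33, 0,0,0,-114,-15,0,33, 0,0,0,-152,-22,0,33, 0,0,0,-180,-22,0,33]'
python3 -m creep '[0,0,0,-11,0,0,33, 0,0,0,-11,0,0,33, 0,0,0,-11,0,0,33]'
python3 - <<'E'
from h import *
go([.474,.0747,.12]);P=camera_params('wrist');I,D=grab_frame('wrist');cv2.imwrite('pics/w6.png',I)
die(D,P)
E
```

```text
t: 8.15
ee_pos: [0.4971, 0.1731, 0.203]
ee_rot: [2.217, 2.224, 0.009]
contact_force: [0.8, -0.3, -1.0]
grip_width: 0.0342
t: 8.65
ee_pos: [0.4732, -0.0114, 0.1998]
ee_rot: [2.224, 2.218, -0.003]
contact_force: [0.0, -0.6, -1.4]
grip_width: 0.0341
t: 8.95
ee_pos: [0.4746, -0.0173, 0.1996]
ee_rot: [-2.218, -2.223, -0.002]
contact_force: [0.2, 1.3, -0.5]
grip_width: 0.0343
t 8.95 pos [ 0.4746 -0.0173  0.1996] turn [ 0.02 -0.1   0.12] shift [91.8 -0.4 79.8] grip 34.3 F [ 0.2  1.3 -0.5]
die 0.78 [ 0.419 -0.045 -0.   ] [0.529 0.136 0.077]
0.028 7377 0.03426407712719236 ((473.83551025390625, 46.48232650756836), (127.86568450927734, 69.89622497558594), 83.44302368164062)
0.012 7411 0.018691729897323053 ((474.0328674316406, 46.39008712768555), (179.05747985839844, 104.12246704101562), 89.33355712890625)
0.068 448 0.07320597735831905 ((475.4923095703125, 46.466705322265625), (149.19508361816406, 15.179450988769531), 58.348087310791016)
[0.5102 0.103  0.0728] [0.5029 0.0957 0.068 ] [0.5181 0.111  0.0766]
[ 0.4378 -0.0101  0.0726] [ 0.4317 -0.0158  0.0684] [ 0.4429 -0.0054  0.0762]
round_nest 0.83 [320.  89.] [0.4755 0.072  0.0295]
square_nest 0.59 [319. 147.] [0.4746 0.0165 0.0295]
thick_pillar_tip 0.9 [365.  46.] [0.511  0.1028 0.074 ]
thin_pillar_tip 0.75 [279. 185.] [ 0.4391 -0.0108  0.074 ]
```

View pics/w6.png

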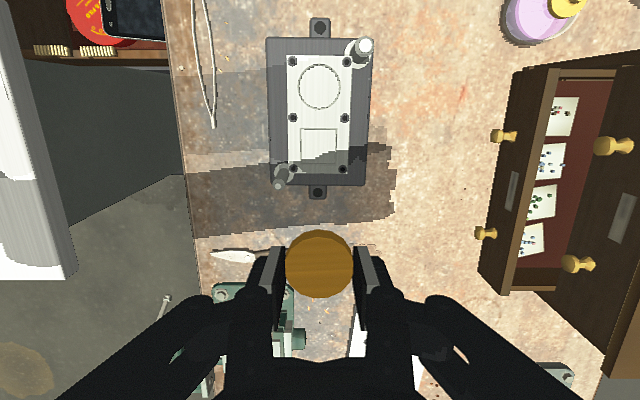

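The die is sharp here: block at (320,120), round nest at (319,87), thick pillar at (365,46), and the blank held at (320,264). Die centre (0.4740,0.0464), yaw -0.75°, so the round nest is at (0.4744,0.0744).

```bash

python3 -m creep '[0,0,0,30,0,15,33, 0,0,0,65,0,40,33, 0,0,0,92,0,70,33, 0,0,0,92,0,110,33, 0,0,0,92,0,130,33]'
python3 -m creep '[0,0,0,0,0,15,33, 0,0,0,0,0,20,33, 0,0,0,0,0,20,33]'
python3 -c "
from h import *
go([.4744,.0744,.0345])"
```

```text
t: 9.75
ee_pos: [0.4721, 0.074, 0.0665]
ee_rot: [-2.215, -2.223, 0.005]
contact_force: [-0.9, -1.1, -0.2]
grip_width: 0.0345
t: 10.05
ee_pos: [0.4741, 0.0728, 0.0489]
ee_rot: [-2.22, -2.221, 0.001]
contact_force: [0.4, 0.6, 0.3]
grip_width: 0.0343
t 10.05 pos [0.4741 0.0728 0.0489] turn [-0.08 -0.01  0.02] shift [ 1.6  0.4 14.4] grip 34.3 F [0.4 0.6 0.3]
```

```bash

python3 -m creep '[0,0,0,1.5,0.3,2,33, 0,0,0,1.5,0.3,5,33, 0,0,0,1.5,0.3,7,33, 0,0,0,1.5,0.3,9,33]'
python3 -m creep '[0,0,0,0,0,1.5,33, 0,0,0,0,0,3,33]'
```

```text
t: 10.45
ee_pos: [0.475, 0.074, 0.0405]
ee_rot: [2.221, 2.221, 0.001]
contact_force: [0.5, 0.3, -1.4]
grip_width: 0.0345
t: 10.65
ee_pos: [0.4749, 0.0741, 0.0373]
ee_rot: [2.222, 2.221, 0.001]
contact_force: [0.4, 0.2, -0.3]
grip_width: 0.0344
```

```bash

python3 -m creep '[0,0,0,0,0,1,33, 0,0,0,0,0,1.5,33]'
python3 -m creep '[0,0,0,0,0,0.7,33, 0,0,0,0,0,1,33, 0,0,0,0,0,1,33]'
```

```text
t: 10.85
ee_pos: [0.4747, 0.0741, 0.0357]
ee_rot: [-2.221, -2.221, -0.0]
contact_force: [-0.1, -0.1, -0.8]
grip_width: 0.0341
t: 11.15
ee_pos: [0.4748, 0.0741, 0.0348]
ee_rot: [-2.221, -2.221, -0.0]
contact_force: [0.6, 1.3, -0.7]
grip_width: 0.0344
```

```bash

python3 -m creep '[0,0,0,0,0,0,36, 0,0,0,0,0,0,38, 0,0,0,0,0,0,42, 0,0,0,0,0,-5,45, 0,0,0,0,0,-20,48]'
python3 -m creep '[0,0,0,0,0,-30,52, 0,0,0,0,0,-70,52, 0,0,0,0,0,-110,52, 0,0,0,0,0,-110,52]'
python3 - <<'E'
from h import *
go([.5177,.408,.15],60.4);P=camera_params('wrist');I,D=grab_frame('wrist');cv2.imwrite('pics/w7.png',I[100:400,150:490])
for o in finder.outline_of('round_blank','wrist')[:2]:
    X=cloud('wrist',D,o['pixels'],P);print(o['conf'],o['point'],len(X),np.median(X,0),cv2.minAreaRect((X[:,:2]*1e3).astype(np.float32)))
    A=np.c_[X[:,:2]-X[:,:2].mean(0),np.ones(len(X))];print('tilt',np.linalg.lstsq(A,X[:,2],rcond=None)[0])
E
```

```text
t: 11.65
ee_pos: [0.4734, 0.0736, 0.0541]
ee_rot: [-2.22, -2.22, 0.004]
contact_force: [0.3, -1.0, -0.2]
grip_width: 0.0476
t: 12.05
ee_pos: [0.4791, 0.0755, 0.1708]
ee_rot: [2.216, 2.216, 0.015]
contact_force: [1.0, 1.0, -0.6]
grip_width: 0.0521
t 12.05 pos [0.4791 0.0755 0.1708] turn [ 0.69 -0.26 29.6 ] shift [332.5  38.4  21.7] grip 52.1 F [ 1.   1.  -0.6]
0.94 [310.7, 193.0] 1159 [0.47464462 0.07479652 0.04034526] ((474.68896484375, 73.56790924072266), (35.12850570678711, 35.07309341430664), 16.428226470947266)
tilt [-0.01178713 -0.05448998  0.03999977]
0.19 [392.8, 11.9] 3410 [0.53926433 0.22250681 0.03445257] ((544.7710571289062, 227.09759521484375), (18.688344955444336, 130.17832946777344), 89.34185791015625)
tilt [0.13199832 1.07075129 0.0302565 ]
```

View pics/w7.png

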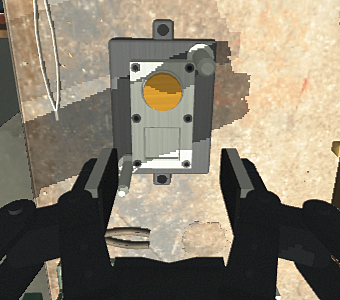

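The round blank sits flush in its nest at (162,91) of the crop. Its top is about 6 mm above the die face, so it is home. Next, the square.

```bash

python3 -m creep '[0,0,0,45,5,0,52, 0,0,0,90,10,0,52, 0,0,0,135,16,0,52, 0,0,0,180,22,0,52, 0,0,0,225,27,0,52]'
python3 -m creep '[0,0,8,40,4,0,52, 0,0,16,80,8,0,52, 0,0,24,108,11,5,52, 0,0,29.6,108,11,20,52, 0,0,29.6,108,11,20,52]'
python3 -m creep '[0,0,0,0,0,0,52]'
python3 - <<'E'
from h import *
go([.5177,.408,.0445],60.4);P=camera_params('wrist');I,D=grab_frame('wrist')
blanks(D,P,('square_blank',))
E
```

```text
t: 12.65
ee_pos: [0.5011, 0.2997, 0.1627]
ee_rot: [-2.222, -2.221, 0.006]
contact_force: [0.4, -0.1, 0.9]
grip_width: 0.0516
t: 13.15
ee_pos: [0.5101, 0.4063, 0.1402]
ee_rot: [2.711, 1.583, -0.013]
contact_force: [-0.3, -1.2, -0.7]
grip_width: 0.0522
t: 13.25
ee_pos: [0.5124, 0.4055, 0.143]
ee_rot: [2.712, 1.582, -0.006]
contact_force: [0.3, 0.1, 0.4]
grip_width: 0.0521
t 13.25 pos [0.5124 0.4055 0.143 ] turn [-0.02  0.24  0.09] shift [ 5.2  3.4 98.5] grip 52.1 F [0.3 0.1 0.4]
square_blank 0.89 [326. 194.] 1501 z 0.0508 mean [0.5188 0.409  0.0508] ((518.2012329101562, 408.34271240234375), (31.853378295898438, 31.66160011291504), 60.49005126953125)
```

```bash

python3 -m creep '[0,0,0,5.6,3.4,30,52, 0,0,0,5.6,3.4,60,52, 0,0,0,5.6,3.4,84,50, 0,0,0,5.6,3.4,94,47, 0,0,0,5.6,3.4,98,44]' 20
python3 -m creep '[0,0,0,0,0,0,41, 0,0,0,0,0,0,37, 0,0,0,0,0,0,34, 0,0,0,0,0,0,33, 0,0,0,0,0,0,32]'
python3 -m creep '[0,0,0,0,0,0,31, 0,0,0,0,0,0,30, 0,0,0,0,0,0,29, 0,0,0,0,0,0,29]'
python3 -c "
from h import *
go([.518,.4083,.0445],60.4)"
```

```text
t: 13.85
ee_pos: [0.5187, 0.4091, 0.0462]
ee_rot: [2.715, 1.579, -0.002]
contact_force: [-0.1, -0.2, 0.5]
grip_width: 0.044
t: 14.35
ee_pos: [0.5192, 0.4104, 0.0476]
ee_rot: [2.715, 1.58, 0.003]
contact_force: [1.1, -0.3, 0.8]
grip_width: 0.032
t: 14.75
ee_pos: [0.5192, 0.4104, 0.0477]
ee_rot: [2.715, 1.58, 0.002]
contact_force: [0.8, -1.3, 4.8]
grip_width: 0.0308
t 14.75 pos [0.5192 0.4104 0.0477] turn [ 0.06 -0.07 -0.02] shift [-2.4  0.   3.2] grip 30.8 F [ 0.8 -1.3  4.8]
```

The TCP sits 3 mm higher than wanted. I'll reopen, lower and re-grip.

```bash

python3 -m creep '[0,0,0,0,0,0,34, 0,0,0,0,0,0,38, 0,0,0,-2.4,0,3,38, 0,0,0,-2.4,0,3,38, 0,0,0,-2.4,0,3,35]'
python3 -m creep '[0,0,0,0,0,0,33, 0,0,0,0,0,0,32, 0,0,0,0,0,0,31, 0,0,0,0,0,0,30, 0,0,0,0,0,0,29]'
python3 -c "
from h import *
go([.518,.4083,.0445],60.4)"
python3 -m creep '[0,0,0,0,0,0,29, 0,0,0,0,0,-5,29, 0,0,0,0,0,-25,29, 0,0,0,0,0,-60,29, 0,0,0,0,0,-100,29]'
python3 -c "
from h import *
go([.474,-.02,.20],89.25)"
```

```text
t: 15.25
ee_pos: [0.5169, 0.4078, 0.0432]
ee_rot: [2.715, 1.58, -0.002]
contact_force: [-0.3, 0.9, -1.0]
grip_width: 0.0355
t: 15.75
ee_pos: [0.5174, 0.4082, 0.0439]
ee_rot: [-2.715, -1.58, -0.001]
contact_force: [-0.9, 0.7, 0.2]
grip_width: 0.0311
t 15.75 pos [0.5174 0.4082 0.0439] turn [ 0.01 -0.02 -0.01] shift [ 0.4  0.4 -0.6] grip 31.1 F [-0.9  0.7  0.2]
t: 16.25
ee_pos: [0.5163, 0.4071, 0.1433]
ee_rot: [2.714, 1.58, -0.006]
contact_force: [1.5, 0.1, 0.7]
grip_width: 0.0312
t 16.25 pos [0.5163 0.4071 0.1433] turn [ -0.14   0.19 -28.84] shift [-392.5  174.1  -55.5] grip 31.2 F [1.5 0.1 0.7]
```

```bash

python3 -m creep '[0,0,-3,-20,8,-10,29, 0,0,-9,-58,25,-20,29, 0,0,-16,-98,42,-20,29, 0,0,-23,-138,60,-20,29, 0,0,-28.8,-180,78,-20,29]'
python3 -c "
from h import *
go([.4736,.0184,.13],89.25)"
```

```text
t: 16.75
ee_pos: [0.4958, 0.2117, 0.164]
ee_rot: [2.231, 2.211, 0.0]
contact_force: [0.8, -0.4, 0.1]
grip_width: 0.0313
t 16.75 pos [0.4958 0.2117 0.164 ] turn [0.03 0.   0.25] shift [-193.5  -20.5   34. ] grip 31.3 F [ 0.8 -0.4  0.1]
```

```bash

python3 -m creep '[0,0,0,-40,-5,0,29, 0,0,0,-80,-10,0,29, 0,0,0,-120,-15,10,29, 0,0,0,-160,-20,20,29, 0,0,0,-188,-20,34,29]'
python3 -m creep '[0,0,0,0,0,0,29, 0,0,0,0,0,0,29, 0,0,0,0,0,0,29]'
python3 - <<'E'
from h import *
go([.4736,.0184,.0345],89.25);P=camera_params('wrist');I,D=grab_frame('wrist')
for o in finder.outline_of('square_blank','wrist')[:1]:
    X=cloud('wrist',D,o['pixels'],P);z=np.median(X[:,2]);T=X[abs(X[:,2]-z)<.003];print(o['conf'],o['point'],z,T.mean(0),cv2.minAreaRect((T[:,:2]*1e3).astype(np.float32)))
E
```

```text
t: 17.25
ee_pos: [0.4731, 0.0221, 0.1301]
ee_rot: [2.239, 2.201, -0.002]
contact_force: [1.0, 0.1, -0.8]
grip_width: 0.0312
t: 17.55
ee_pos: [0.474, 0.0271, 0.1304]
ee_rot: [2.234, 2.208, 0.003]
contact_force: [-0.1, 1.6, -0.5]
grip_width: 0.031
t 17.55 pos [0.474  0.0271 0.1304] turn [ 0.08 -0.07  0.07] shift [-8.8 -0.4 95.9] grip 31.0 F [-0.1  1.6 -0.5]
0.68 [318.3, 260.9] 0.13740051205867138 [0.47390452 0.02878608 0.13743687] ((474.0512390136719, 27.63017463684082), (32.93814468383789, 32.0865364074707), 89.54593658447266)
```

```bash

python3 -m creep '[0,0,0,-5,-0.3,5,29, 0,0,0,-9.2,-0.4,25,29, 0,0,0,-9.2,-0.4,50,29, 0,0,0,-9.2,-0.4,72,29, 0,0,0,-9.2,-0.4,83,29]'
python3 -m creep '[0,0,0,0,0,0,29, 0,0,0,0,0,0,29]'
python3 -c "
from h import *
go([.4736,.0180,.0335],89.25)"
```

```text
t: 18.15
ee_pos: [0.4715, 0.0162, 0.0449]
ee_rot: [-2.234, -2.205, 0.004]
contact_force: [-0.8, -0.1, -0.7]
grip_width: 0.0316
t: 18.35
ee_pos: [0.4736, 0.0165, 0.0473]
ee_rot: [2.236, 2.206, 0.001]
contact_force: [-0.1, 0.0, -0.2]
grip_width: 0.0312
t 18.35 pos [0.4736 0.0165 0.0473] turn [ 0.05 -0.01 -0.03] shift [ 1.5 -0.1 13.8] grip 31.2 F [-0.1  0.  -0.2]
```

```bash

python3 -m creep '[0,0,0,1.3,0,2,29, 0,0,0,1.3,0,5,29, 0,0,0,1.3,0,8,29, 0,0,0,1.3,0,9.5,29]'
python3 -m creep '[0,0,0,0,0,1.2,29, 0,0,0,0,0,2,29, 0,0,0,0,0,2.5,29]'
python3 -c "
from h import *
go([.4736,.0180,.0335],89.25)"
```

```text
t: 18.75
ee_pos: [0.473, 0.0174, 0.0372]
ee_rot: [2.237, 2.206, -0.0]
contact_force: [0.3, 0.3, -1.2]
grip_width: 0.0311
t: 19.05
ee_pos: [0.473, 0.0175, 0.0347]
ee_rot: [-2.237, -2.206, 0.0]
contact_force: [-0.1, 0.7, -0.5]
grip_width: 0.0312
t 19.05 pos [0.473  0.0175 0.0347] turn [-0.    0.   -0.06] shift [0.6 0.6 1.2] grip 31.2 F [-0.1  0.7 -0.5]
```

```bash

python3 -m creep '[0,0,0,0.4,0.4,0.6,29, 0,0,0,0.4,0.4,0.9,29, 0,0,0,0.4,0.4,0.9,33, 0,0,0,0.4,0.4,0.9,38, 0,0,0,0.4,0.4,-3,42]'
python3 -m creep '[0,0,0,0,0,-30,45, 0,0,0,0,0,-70,52, 0,0,0,0,0,-110,52, 0,0,0,0,0,-110,52, 0,0,0,0,0,-110,52]'
python3 - <<'E'
from h import *
go([.5628,-.2626,.2],84.4);P=camera_params('wrist');I,D=grab_frame('wrist');cv2.imwrite('pics/w8.png',I[100:400,150:490])
for n in('square_blank','round_blank'):
  for o in finder.outline_of(n,'wrist')[:1]:
    X=cloud('wrist',D,o['pixels'],P);print(o['conf'],o['point'],len(X),np.median(X,0),cv2.minAreaRect((X[:,:2]*1e3).astype(np.float32)))
    A=np.c_[X[:,:2]-X[:,:2].mean(0),np.ones(len(X))];print('tilt',np.linalg.lstsq(A,X[:,2],rcond=None)[0])
E
```

```text
t: 19.55
ee_pos: [0.4731, 0.0178, 0.0377]
ee_rot: [-2.237, -2.205, 0.001]
contact_force: [0.3, 0.4, -0.5]
grip_width: 0.0419
t: 20.05
ee_pos: [0.4743, 0.0179, 0.1491]
ee_rot: [2.235, 2.204, 0.003]
contact_force: [-0.4, -0.4, -0.4]
grip_width: 0.0517
t 20.05 pos [0.4743 0.0179 0.1491] turn [0.17 0.03 4.79] shift [-279.2   92.6  -50.5] grip 51.7 F [-0.4 -0.4 -0.4]
0.59 [316.6, 193.7] 1412 [0.47313643 0.01980776 0.04026252] ((472.7811584472656, 18.288867950439453), (32.990394592285156, 32.016475677490234), 89.8674087524414)
tilt [ 0.00992422 -0.05088022  0.03998306]
0.66 [314.1, 133.1] 1521 [0.47438432 0.07364407 0.04031896] ((474.990478515625, 73.26978302001953), (34.6919059753418, 33.92561721801758), 87.55938720703125)
tilt [ 0.0048749  -0.01072923  0.04025365]
```

View pics/w8.png

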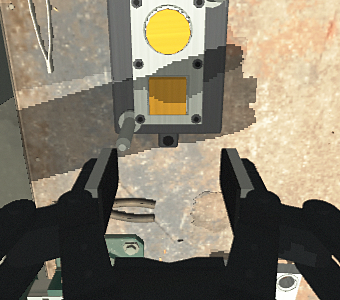

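Both blanks are seated: square at (168,95), round at (168,29), tops at equal height. Now the punch plate.

```bash

python3 -m creep '[0,0,0,-40,13,-25,55, 0,0,0,-80,27,-50,60, 0,0,0,-125,41,-50,60, 0,0,0,-170,56,-50,60, 0,0,0,-215,71,-50,60]'
python3 -m creep '[0,0,4.8,-40,15,0,60, 0,0,4.8,-64,22,0,60, 0,0,4.8,-64,22,20,60, 0,0,4.8,-64,22,20,60]'
python3 -m creep '[0,0,0,0,0,0,60]'
python3 - <<'E'
from h import *
go([.5628,-.2626,.035],84.4);P=camera_params('wrist');I,D=grab_frame('wrist')
for o in finder.outline_of('punch_plate','wrist')[:1]:
    X=cloud('wrist',D,o['pixels'],P)
    for lo,hi in((.06,.08),(.022,.031)):
        T=X[(X[:,2]>lo)&(X[:,2]<hi)];print(len(T),np.median(T[:,2]),cv2.minAreaRect((T[:,:2]*1e3).astype(np.float32)))
E
```

```text
t: 20.7
ee_pos: [0.541, -0.1998, 0.1964]
ee_rot: [-2.235, -2.204, 0.002]
contact_force: [-0.1, 0.0, -0.7]
grip_width: 0.0602
t: 21.1
ee_pos: [0.5597, -0.2626, 0.1729]
ee_rot: [-2.323, -2.102, 0.006]
contact_force: [-0.2, -0.4, -1.6]
grip_width: 0.0602
t: 21.2
ee_pos: [0.5617, -0.2611, 0.1762]
ee_rot: [-2.323, -2.109, 0.001]
contact_force: [0.2, 0.2, 0.1]
grip_width: 0.0602
t 21.2 pos [ 0.5617 -0.2611  0.1762] turn [-0.21 -0.11  0.07] shift [ -1.7   1.8 141.2] grip 60.2 F [0.2 0.2 0.1]
1028 0.0666541687940251 ((563.4110717773438, -262.26751708984375), (34.025367736816406, 23.168338775634766), 83.89022064208984)
12573 0.026905092640347864 ((563.008544921875, -262.821044921875), (144.4639434814453, 100.24964141845703), 84.26260375976562)
```

```bash

python3 -m creep '[0,0,0,-1.7,2,35,56, 0,0,0,-1.7,2,75,52, 0,0,0,-1.7,2,110,50, 0,0,0,-1.7,2,132,50, 0,0,0,-1.7,2,140,48]'
python3 -m creep '[0,0,0,0,0,0,46, 0,0,0,0,0,0,46]'
python3 -c "
from h import *
go([.563,-.2626,.035],84.3)"
```

```text
t: 21.8
ee_pos: [0.5628, -0.263, 0.0357]
ee_rot: [-2.323, -2.109, 0.003]
contact_force: [-0.7, 0.5, 1.2]
grip_width: 0.048
t: 22.0
ee_pos: [0.5659, -0.2643, 0.0397]
ee_rot: [2.325, 2.109, 0.002]
contact_force: [0.3, -0.8, 1.1]
grip_width: 0.0462
t 22.0 pos [ 0.5659 -0.2643  0.0397] turn [0.19 0.05 0.13] shift [ 1.5 -3.1  4.7] grip 46.2 F [ 0.3 -0.8  1.1]
```

```bash

python3 -m creep '[0,0,0,1.5,-3.1,4,40, 0,0,0,1.5,-3.1,4,34, 0,0,0,1.5,-3.1,4,30, 0,0,0,1.5,-3.1,4,28, 0,0,0,1.5,-3.1,4,26]' 100
python3 -m creep '[0,0,0,0,0,0,24, 0,0,0,0,0,0,22, 0,0,0,0,0,0,20, 0,0,0,0,0,0,18, 0,0,0,0,0,0,18]'
python3 -c "
from h import *
go([.563,-.2626,.035],84.3)"
```

```text
t: 22.5
ee_pos: [0.5623, -0.2627, 0.0343]
ee_rot: [2.326, 2.109, 0.002]
contact_force: [1.8, -0.5, 0.4]
grip_width: 0.026
t: 23.0
ee_pos: [0.5629, -0.2627, 0.0346]
ee_rot: [2.325, 2.108, 0.003]
contact_force: [4.9, -0.5, 2.4]
grip_width: 0.0222
t 23.0 pos [ 0.5629 -0.2627  0.0346] turn [0.19 0.03 0.1 ] shift [ 0.2  0.1 -0.4] grip 22.2 F [ 4.9 -0.5  2.4]
```

```bash

python3 -m creep '[0,0,0,0,0,-3,18, 0,0,0,0,0,-12,18, 0,0,0,0,0,-30,18, 0,0,0,0,0,-55,18, 0,0,0,0,0,-80,18]'
python3 -m creep '[0,0,0,0,0,-30,18, 0,0,0,0,0,-60,18, 0,0,0,0,0,-85,18, 0,0,0,0,0,-85,18, 0,0,0,0,0,-85,18]'
python3 - <<'E'
from h import *
P=camera_params('wrist');I,D=grab_frame('wrist');cv2.imwrite('pics/w9.png',I)
go([.474,.0464,.20],89.25)
for o in finder.outline_of('punch_plate','wrist')[:1]:
    X=cloud('wrist',D,o['pixels'],P);print(o['conf'],np.median(X,0))
    z=np.median(X[:,2]);T=X[abs(X[:,2]-z)<.008];print(len(T),cv2.minAreaRect((T[:,:2]*1e3).astype(np.float32)))
    A=np.c_[T[:,:2]-T[:,:2].mean(0),np.ones(len(T))];print('tilt',np.linalg.lstsq(A,T[:,2],rcond=None)[0])
E
```

```text
t: 23.5
ee_pos: [0.558, -0.2617, 0.1121]
ee_rot: [-2.322, -2.105, 0.006]
contact_force: [0.8, -0.4, -6.3]
grip_width: 0.0228
t: 24.0
ee_pos: [0.5598, -0.2621, 0.1971]
ee_rot: [-2.325, -2.108, 0.003]
contact_force: [-0.6, -0.4, -7.1]
grip_width: 0.0225
t 24.05 pos [ 0.5591 -0.262   0.1959] turn [-0.36 -0.09 -4.85] shift [ 298.6 -114.8   -2.9] grip 22.9 F [ 0.2  0.1 -8.3]
0.94 [ 0.56078859 -0.23471422  0.18948738]
29370 ((559.682861328125, -262.1731872558594), (144.86106872558594, 100.9676284790039), 84.41486358642578)
tilt [-0.00135832 -0.00193299  0.18939401]
```

View pics/w9.png

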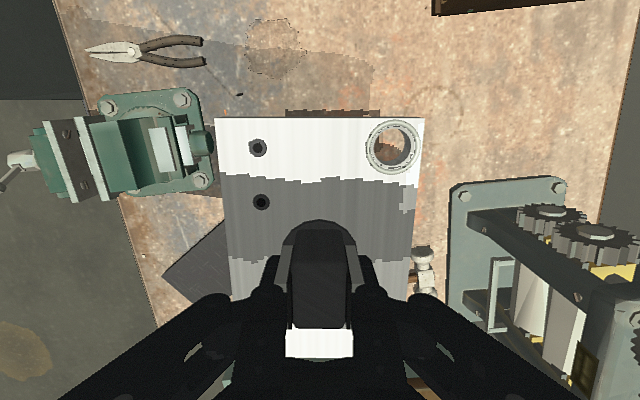

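Plate held level, thick hole at (394,147) on the +x+y side, and it is aligned with the tool. I'll carry it over the die.

```bash

python3 -m creep '[0,0,0,12,-5,0,18, 0,0,0,35,-13,0,18, 0,0,-1,65,-25,0,18, 0,0,-2,100,-38,0,18, 0,0,-3,135,-52,0,18]'
python3 -m creep '[0,0,-1,35,-13,0,18, 0,0,-1.9,70,-26,0,18, 0,0,-1.9,105,-39,0,18, 0,0,-1.9,135,-51,0,18, 0,0,-1.9,155,-58,0,18]'
python3 -m creep '[0,0,0,4,0,0,18, 0,0,0,4,0,0,18, 0,0,0,4,0,0,18, 0,0,0,4,0,0,18]'
python3 -c "
from h import *
go([.474,.0464,.13],89.25)"
```

```text
t: 24.6
ee_pos: [0.521, -0.1205, 0.1975]
ee_rot: [-2.268, -2.169, 0.001]
contact_force: [1.5, 1.2, -7.0]
grip_width: 0.0226
t: 25.1
ee_pos: [0.4687, 0.0388, 0.1979]
ee_rot: [-2.227, -2.211, 0.002]
contact_force: [0.4, -0.2, -7.5]
grip_width: 0.0224
t: 25.5
ee_pos: [0.472, 0.0369, 0.1984]
ee_rot: [-2.238, -2.205, 0.002]
contact_force: [0.4, -0.5, -6.7]
grip_width: 0.0227
t 25.5 pos [0.472  0.0369 0.1984] turn [-0.04  0.04 -0.11] shift [ 9.6  1.9 68.4] grip 22.7 F [ 0.4 -0.5 -6.7]
```

```bash

python3 -m creep '[0,0,0,5,1.2,10,18, 0,0,0,9.6,1.7,28,18, 0,0,0,9.6,1.7,48,18, 0,0,0,9.6,1.7,62,18, 0,0,0,9.6,1.7,68,18]'
python3 -m creep '[0,0,0,0,0,0,18, 0,0,0,0,0,0,18, 0,0,0,0,0,0,18]'
python3 - <<'E'
from h import *
P=camera_params('wrist');I,D=grab_frame('wrist');cv2.imwrite('pics/w10.png',cv2.resize(I[0:300,160:560],None,fx=2,fy=2))
go([.474,.0464,.105],89.25)
for o in finder.outline_of('punch_plate','wrist')[:1]:
    X=cloud('wrist',D,o['pixels'],P)
    z=np.median(X[:,2]);T=X[abs(X[:,2]-z)<.006];print(z,len(T),cv2.minAreaRect((T[:,:2]*1e3).astype(np.float32)))
    A=np.c_[T[:,:2]-T[:,:2].mean(0),np.ones(len(T))];print('tilt',np.linalg.lstsq(A,T[:,2],rcond=None)[0])
E
```

```text
t: 26.0
ee_pos: [0.4724, 0.0475, 0.1285]
ee_rot: [-2.234, -2.205, 0.005]
contact_force: [-0.3, 0.3, -6.5]
grip_width: 0.0224
t: 26.3
ee_pos: [0.4748, 0.0482, 0.1317]
ee_rot: [2.234, 2.206, 0.003]
contact_force: [-0.5, -0.6, -6.0]
grip_width: 0.0227
t 26.35 pos [0.4747 0.0482 0.1317] turn [ 0.11 -0.01  0.03] shift [-1.8 -0.7 26.7] grip 22.6 F [ 0.1  0.8 -6. ]
0.12416512248156858 29063 ((474.85296630859375, 48.10572052001953), (144.707275390625, 100.55509185791016), 89.32466888427734)
tilt [ 0.00587657 -0.00104594  0.12409502]
```

View pics/w10.png

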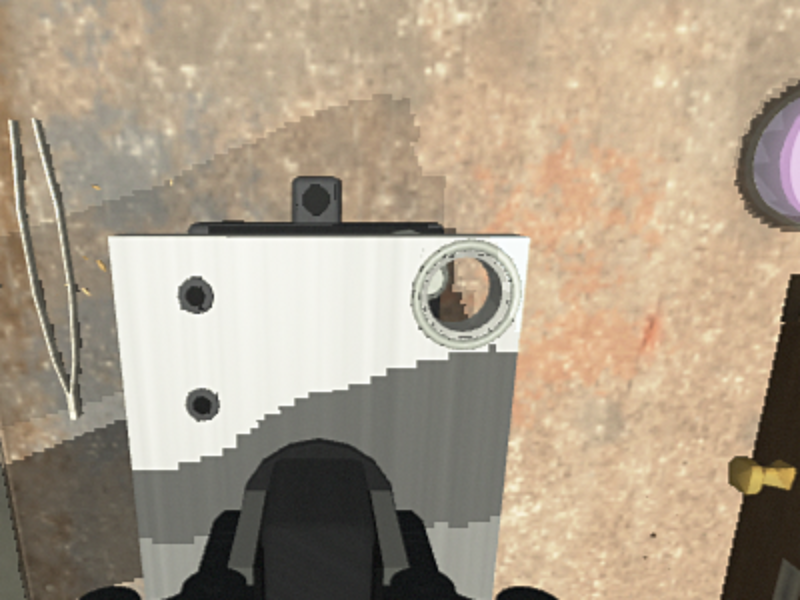

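The thick pillar shows through its hole at (440,285), shifted only by perspective. I'll correct by (-0.9,-1.7) mm and come lower.

```bash

python3 -m creep '[0,0,0,-1.7,-0.8,5,18, 0,0,0,-1.7,-0.8,13,18, 0,0,0,-1.7,-0.8,20,18, 0,0,0,-1.7,-0.8,24,18, 0,0,0,-1.7,-0.8,24,18]'
python3 -m creep '[0,0,0,0,0,0,18, 0,0,0,0,0,0,18]'
python3 - <<'E'
from h import *
P=camera_params('wrist');I,D=grab_frame('wrist')
go([.474,.0464,.0966],89.25)
for o in finder.outline_of('punch_plate','wrist')[:1]:
    X=cloud('wrist',D,o['pixels'],P)
    z=np.median(X[:,2]);T=X[abs(X[:,2]-z)<.006];print(z,len(T),cv2.minAreaRect((T[:,:2]*1e3).astype(np.float32)))
E
```

```text
t: 26.9
ee_pos: [0.4721, 0.0462, 0.1057]
ee_rot: [-2.234, -2.207, 0.003]
contact_force: [0.1, 0.5, -7.0]
grip_width: 0.0227
t: 27.1
ee_pos: [0.4733, 0.0465, 0.107]
ee_rot: [2.235, 2.208, 0.001]
contact_force: [-0.5, -0.5, -6.3]
grip_width: 0.0224
t 27.15 pos [0.4734 0.0464 0.1071] turn [ 0.04 -0.01  0.05] shift [-0.   0.6 10.5] grip 22.3 F [ 0.2  0.4 -6.3]
0.09954258661754734 28866 ((473.47454833984375, 46.419166564941406), (144.83335876464844, 100.62428283691406), 89.42990112304688)
```

```bash

python3 -m creep '[0,0,0,0,0.5,3,18, 0,0,0,0,0.5,7,18, 0,0,0,0,0.5,10,18, 0,0,0,0,0.5,13,18, 0,0,0,0,0.5,15,18]'
python3 -m creep '[0,0,0,0,0,0,18, 0,0,0,0,0,0,18]'
python3 -c "
from h import *
go([.474,.0464,.085],89.25);print(readout.state()['wrist_torque'])"
```

```text
t: 27.7
ee_pos: [0.4733, 0.0462, 0.0913]
ee_rot: [-2.235, -2.207, 0.001]
contact_force: [0.1, 0.4, -6.6]
grip_width: 0.0227
t: 27.9
ee_pos: [0.4735, 0.0463, 0.0918]
ee_rot: [-2.235, -2.208, 0.0]
contact_force: [-0.1, 0.1, -7.1]
grip_width: 0.0225
t 27.9 pos [0.4735 0.0463 0.0918] turn [-0.   -0.    0.05] shift [0.1 0.5 6.8] grip 22.5 F [-0.1  0.1 -7.1]
[ 0.00248092 -0.02413908  0.00641116]
```

```bash

python3 -m creep '[0,0,0,0,0.5,1.5,18, 0,0,0,0,0.5,3,18, 0,0,0,0,0.5,4.5,18, 0,0,0,0,0.5,6,18, 0,0,0,0,0.5,6.5,18]'
python3 -c "
from h import *
go([.474,.0464,.078],89.25);print(readout.state()['wrist_torque'])"
```

```text
t: 28.4
ee_pos: [0.4738, 0.0463, 0.085]
ee_rot: [-2.235, -2.207, 0.001]
contact_force: [-0.7, 0.3, -6.9]
grip_width: 0.0228
t 28.4 pos [0.4738 0.0463 0.085 ] turn [-0.03  0.    0.04] shift [0.1 0.2 7. ] grip 22.8 F [-0.7  0.3 -6.9]
[ 0.03707845 -0.00671951  0.0577666 ]
```

```bash

python3 -m creep '[0,0,0,0,0,1.5,18, 0,0,0,0,0,3,18, 0,0,0,0,0,4.5,18, 0,0,0,0,0,6,18, 0,0,0,0,0,7,18]'
python3 -m creep '[0,0,0,0,0,0.7,18, 0,0,0,0,0,1.4,18, 0,0,0,0,0,2,18, 0,0,0,0,0,2,18]'
```

```text
t: 28.9
ee_pos: [0.4739, 0.0463, 0.0781]
ee_rot: [-2.235, -2.208, 0.0]
contact_force: [-0.3, -0.0, -6.5]
grip_width: 0.0227
t: 29.3
ee_pos: [0.4739, 0.0463, 0.0762]
ee_rot: [-2.235, -2.208, 0.0]
contact_force: [-0.3, -0.0, -6.5]
grip_width: 0.0226
```

```bash

python3 -m creep '[0,0,0,0,0,0.5,18, 0,0,0,0,0,1,18, 0,0,0,0,0,1.3,18, 0,0,0,0,0,1.3,18]'
python3 -m creep '[0,0,0,0,0,0.4,18, 0,0,0,0,0,0.8,18, 0,0,0,0,0,0.8,18]'
```

```text
t: 29.7
ee_pos: [0.474, 0.0462, 0.0749]
ee_rot: [-2.235, -2.208, 0.0]
contact_force: [1.0, 0.5, -6.4]
grip_width: 0.0228
t: 30.0
ee_pos: [0.4739, 0.0463, 0.0741]
ee_rot: [-2.235, -2.207, 0.0]
contact_force: [0.8, 0.9, -5.3]
grip_width: 0.0225
```

```bash

python3 -m creep '[0,0,0,0,0,0.3,18, 0,0,0,0,0,0.5,18, 0,0,0,0,0,0.5,18]'
python3 -m creep '[0,0,0,0,0,0.3,18, 0,0,0,0,0,0.5,18, 0,0,0,0,0,0.5,18]'
```

```text
t: 30.3
ee_pos: [0.4742, 0.0463, 0.0738]
ee_rot: [2.235, 2.207, 0.001]
contact_force: [1.0, 3.6, -4.4]
grip_width: 0.0225
t: 30.6
ee_pos: [0.4745, 0.0464, 0.0736]
ee_rot: [2.235, 2.207, 0.001]
contact_force: [0.5, 3.0, -1.6]
grip_width: 0.0222
```

The load is passing to the blanks. One more small step, then release slowly.

```bash

python3 -m creep '[0,0,0,0,0,0.4,18, 0,0,0,0,0,0.4,18]'
python3 -m creep '[0,0,0,0,0,0,21, 0,0,0,0,0,0,23, 0,0,0,0,0,0,25, 0,0,0,0,0,0,28, 0,0,0,0,0,0,34]' 20
python3 -m creep '[0,0,0,0,0,0,42, 0,0,0,0,0,-5,46, 0,0,0,0,0,-20,50, 0,0,0,0,0,-45,52, 0,0,0,0,0,-80,55]'
python3 -m creep '[0,0,0,0,0,-40,55, 0,0,0,0,0,-40,55, 0,0,0,0,0,-40,55]'
python3 - <<'E'
from h import *
P=camera_params('wrist');I,D=grab_frame('wrist');cv2.imwrite('pics/w11.png',I)
go([.474,.0464,.0966],89.25)
for o in finder.outline_of('punch_plate','wrist')[:1]:
    X=cloud('wrist',D,o['pixels'],P);print(o['conf'])
    z=np.median(X[:,2]);T=X[abs(X[:,2]-z)<.004];print(z,len(T),cv2.minAreaRect((T[:,:2]*1e3).astype(np.float32)))
    A=np.c_[T[:,:2]-T[:,:2].mean(0),np.ones(len(T))];print('tilt',np.linalg.lstsq(A,T[:,2],rcond=None)[0])
E
```

```text
t: 30.8
ee_pos: [0.4748, 0.0467, 0.0736]
ee_rot: [2.234, 2.207, 0.002]
contact_force: [1.8, 4.3, 0.2]
grip_width: 0.0225
t: 31.3
ee_pos: [0.4737, 0.046, 0.0725]
ee_rot: [-2.235, -2.207, 0.001]
contact_force: [-0.2, 0.7, -0.2]
grip_width: 0.0337
t: 31.8
ee_pos: [0.4725, 0.046, 0.1525]
ee_rot: [-2.233, -2.206, 0.004]
contact_force: [1.4, -0.7, 0.9]
grip_width: 0.055
t: 32.1
ee_pos: [0.4747, 0.0464, 0.194]
ee_rot: [2.234, 2.206, 0.003]
contact_force: [0.3, 0.4, -1.0]
grip_width: 0.0552
t 32.15 pos [0.4737 0.0461 0.1927] turn [-0.01  0.03  0.04] shift [ 0.4  0.3 96.1] grip 54.8 F [-0.3 -0.2 -0.2]
0.8
0.06650261896757757 14401 ((474.6503601074219, 45.564971923828125), (144.5409393310547, 100.39474487304688), 89.17211151123047)
tilt [ 1.01997041e-05 -5.58443928e-04  6.64627028e-02]
```

View pics/w11.png

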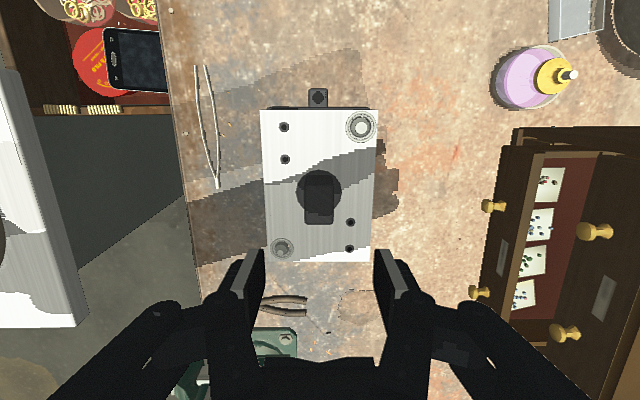

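The plate is home: both pillars fill their holes at (360,127) and (282,248). Its top is level at 66.5 mm, against 65.5 mm expected and a usual reading bias of about +0.8 mm.

```bash
python3 -c "
from h import *
print(finish_job())"
```

```text
the job is handed in; nothing more can be done
None
```

The die set is ready for the press, handed in at about 32 s of the 72 s. The round and square blanks are each home in their nests. The punch plate is on both pillars the right way round and resting on the blanks.

**Blanks:** Both were gripped at the 20 N setting, the gripper's minimum, which is above the 5–15 N you advised. I had no direct reading of finger force, so I can't confirm the edges are unmarked. I gripped the square blank twice, because the first grip sat 3 mm too high. Before the plate went on, both tops read 40.3 mm above the bench. With the camera's usual +0.8 mm bias, that matches the 39.5 mm of a seated blank.

**Plate:** It was let down in sub-millimetre steps at the end until the wrist force was near zero, then released. Side force stayed under about 5 N. The last view shows both pillars through their holes. The plate is level to under 0.05° and turned to match the die within about 0.1°. Its top reads 66.5 mm against 65.5 mm expected, which is the same bias. The plate's centre read about 1 mm off the die's, within the holes' clearance.

**Left alone:** I never moved the small disc, lamp or tools. I did not measure their positions again at the end.

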